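# Ready the scale and fetch the orange-lidded coffee canister from the carousel

### The job

First fit the loose weighing plate onto the scale, so that its holes drop over the two pins and it lies flat. Then turn the carousel by its knob until the orange-lidded canister stands squarely in the middle of the hood's opening, let it come to rest there, lift it out, and set it gently upright in the middle of the black mark on the plate. Leave the other canisters standing on the carousel, do not disturb the other things on the counter, and let go of everything.

Things in the scene. Friction and masses are not known exactly. Their poses are not given: they have to be found in the camera images.
- carousel_base: fixed stand of the canister carousel: dark square base plate 250 x 250 mm, origin at the centre of its underside, on the carousel's vertical axis. A clear acrylic roof on four corner posts (250 x 250 mm, underside 135 mm, top 139 mm above the counter) covers all but the opening at its front, the stand's own -x side, roughly towards the robot
- opening (a point): middle of the hood's opening, at the height of the disc's top (34 mm above the counter), at the stand's own x = -100 mm, y = 0: the canister's axis belongs here. The opening in the roof runs from the stand's own x = -125 to -45 mm and y = -75 to +75 mm; a yellow mark on the base plate shows its middle
- carousel: wooden disc that turns on the stand, 260 mm diameter, 10 mm thick, top 34 mm above the counter; origin at the centre of its underside, on the axis. Five bays 72 degrees apart, parted by upright fins 30 mm tall; a canister stands loose in the middle of each, its axis 100 mm from the disc's
- carousel_knob (a point): grip point on the carousel's axis, 175 mm above the counter, in the round black knob: 36 mm diameter, from 150 to 192 mm above the counter, above the hood's roof. Knob, shaft and disc turn as one, either way, by several turns, with light friction (about 0.06 N m), and stay where they are left
- canister_orange: the wanted canister: steel cylinder with an orange lid, closed, 48 mm diameter, 85 mm tall (lid the top 20 mm), about 0.2 kg; origin at the centre of its underside, z up along its axis
- canister_blue: another canister of the same size, with a blue lid; it stays on the carousel
- canister_green: another canister of the same size, with a green lid; it stays on the carousel
- canister_white: another canister of the same size, with a white lid; it stays on the carousel
- canister_grey: another canister of the same size, with a dark grey lid; it stays on the carousel
- scale: fixed white scale, body 140 (own x) x 100 x 40 mm tall, with a console 28 mm tall reaching to own x = -98 mm; origin at the centre of the body's underside. Two brass pins stand on its top at own x = +55 and -55 mm, y = 0: 9 mm diameter, 10 mm tall, the upper 4 mm tapering to 4 mm
- scale_pins (a point): point on the scale's top, midway between its two pins, 40 mm above the counter, where the origin of the seated plate lies
- plate: loose aluminium weighing plate 150 (own x) x 110 (own y) x 5 mm, 0.22 kg, at first flat on the counter; origin at the centre of its underside. Through holes of 12 mm diameter at own x = +55 and -55 mm, y = 0; they fit the pins either way round (half a turn is the same). Seated, it lies flat on the scale's top
- plate_handle (a point): grip point on the plate's red upright handle, 28 mm above the plate's underside, at the plate's own x = 0, y = +40 mm. The handle is 40 mm long along the plate's x, 12 mm thick along its y and rises to 40 mm above the underside
- plate_mark (a point): centre of the round black mark, 56 mm diameter, on the plate's top face, at the plate's own x = 0, y = -10 mm, 5 mm above its underside
- mug_a: terracotta mug, 72 mm across, 75 mm tall, handle to its own +y; bystander, origin at the centre of its underside
- mug_b: second terracotta mug, the same; bystander, origin at the centre of its underside
- jug: open steel milk jug, 76 mm across, 100 mm tall; bystander, origin at the centre of its underside
- tamper: dark steel coffee tamper, 56 mm across, 88 mm tall; bystander, origin at the centre of its underside
- syrup: amber syrup bottle, 62 mm across, 190 mm tall; bystander, origin at the centre of its underside
- spoon: spoon lying flat, 160 mm long; bystander
Not all that is in view belongs to the job. Leave any green look-alike of the plate alone.

How it is judged:
By the outcome, as a careful person would: the job done as asked, in the order asked, and still so for the second after the job is handed in, with the robot touching nothing.
It also fails if it takes over 72 s, if anything falls off the work surface, if the arm or the gripper's body presses on something with over 40 N, if the wrist force passes 120 N, or if a joint passes its speed limit or range.

### The arm

A 6-joint arm with a two-finger parallel gripper is mounted at the origin on the work surface. World frame = base frame: x ahead of the robot, y to its left, z up, the work surface at z = 0. Lengths are in mm, angles in degrees, forces in N, time in s.
With the tool pointing down it reaches from about 300 to 850 mm from the base axis. Payload 4.2 kg.
Tool frame: the origin (TCP) lies on the centre line of the jaws, within the pads' length; the fingertips stand 11 mm ahead of it and the grasp point (between the pads) lies 8 mm behind it; z points along the fingers, y is the line along which they close (so a half turn about z gives the same grasp; the last joint's range is limited). The gripper opens to 91 mm and grips with 3 to 60 N. Pads are 32 mm wide; open, the fingers measure 118 mm over their backs; the gripper's body (76 mm by 178 mm) begins 60 mm behind the grasp point.
Start: joints at [70.76, 18.312, 89.639, -0, 72.044, -1.146], TCP at [178.584, 546.58, 224.976] pointing down, gripper open.
Joint ranges: [-177.97, 177.97], [-48.28, 115.42], [12.27, 149.76], [-77.06, 257.06], [2.81, 150.46], [-146.56, 146.56]. Speed limits (degrees/s): [147.25, 147.25, 180, 180, 180, 180].

### API

Orientations are given as [roll, pitch, yaw] about the fixed x, y, z axes, in that order (R = Rz(yaw) Ry(pitch) Rx(roll)).
In Python, from workcell import env, grab_frame, camera_model, models gives the robot as it stands.
- The arm moves only by the shell command python3 -m crank 'ROWS' [FORCE]. ROWS is text: rows parted by semicolons, each of 7 numbers parted by spaces: the closure, from -1 (fully open) to 1 (shut), so that 0 is half open, then the shift along the tool's x, y, z in mm, then the turn, a rotation vector about the tool's x, y, z in degrees. A call has 1 to 10 rows; each row shifts and turns the commanded pose from where the row before left it, along the tool's axes as they then stand; what a row does not reach is not made up. A row lasts 1/8 s, in which the tool goes at most 62.5 mm and 10.7 degrees, less where a joint would pass 70% of its speed; a pose out of reach is approached as far as the arm can. A call is refused whole if a number of a shift passes 62.5 or a number of a turn 10.7, either way. A call with a gripper value outside its range is refused whole. The fingers move at their own pace and stop on an object; FORCE is the grip in N (left out, the last holds). Time passes only in rows, so rows that do not move let the fingers close. It gives the time, the measured TCP pose, the force, the opening and the grip force at its end, in the units of the state.
- env.state(): the state, without advancing time (a new reading comes with each control period).
- grab_frame(name): name is "side" or "top"; returns the picture (420x560x3 uint8, blue, green, red); there is no depth.
- camera_model(name): a dict with "K" (3x3 intrinsics, pixels), "R" (3x3) and "t" (3): a world point X has camera coordinates R X + t. Camera axes: x right, y down, z forward; pixel columns grow to the right and rows downward; lengths in mm; the calibration is good to about 2 mm. A picture is of the moment at which its call begins. camera_model takes no time and is no camera call.
- env.job_done(): hands the job in; it is judged then, once.
Trained networks look in the newest picture that a camera, given by its name, has taken for a name from the list of things; names that differ only in an ending like _2 or _b are one class to them, and where a whole thing is asked for, a point or a joint stands for the part that bears it (a point fixed in the world has none). Each returns a list of dicts, best first, with "p" (0 to 1); they miss things now and then, are a little off and sometimes report something else, mostly with a low value. They report only what shows in the picture. A call takes as long as a camera call. They do not tell look-alikes from the thing itself.
- models.search_frame(name, camera): "point" ([x, y, z] in mm, in world coordinates, good to about 4 mm: the middle of the surface that is visible of it).
The state is a dict: "time_s": time; "qpos": joint angles; "qvel": joint speeds; "effort": joint torques, N m; "ee_pos": TCP position; "ee_rot": TCP orientation; "force": force on the tool from outside, world axes, zero at the start; "torque": the same for the moment, N m; "gripper_width": finger opening in mm; "gripper_force": force on a finger pad.
Only numpy, scipy, OpenCV 4.12 (cv2) and the standard library are available. Lean on these libraries where they do the work, as an engineer would, in place of code of your own. Each camera call takes 0.05 s, during which the arm holds its last target. There are 200 camera calls.

## Working session

There is one attempt and no reset: what is moved stays moved. The work goes in short steps, Python scripts to look and compute and a shell command to move; the robot and the scene stay as the last step left them, time stands still between calls to the robot, and variables do not carry over. Pictures are saved under pics/ and viewed, at most 10 in all, crops included, and the job is handed in when it is done.

```bash
mkdir -p pics; cat > h.py <<'E'
import numpy as np, cv2
from workcell import env, grab_frame, camera_model, models
def ray(cam,u,v,z):
    m=camera_model(cam);K,R,t=map(np.array,(m["K"],m["R"],m["t"]))
    d=R.T@np.linalg.solve(K,[u,v,1.]);c=-R.T@t
    return c+d*(z-c[2])/d[2]
def proj(cam,X):
    m=camera_model(cam);K,R,t=map(np.array,(m["K"],m["R"],m["t"]))
    p=K@(R@np.array(X,float)+t);return p[:2]/p[2]
E
python3 - <<'E'
from h import *
for c in("top","side"):
    im=grab_frame(c);cv2.imwrite(f"pics/{c}0.png",cv2.resize(im,(784,588),interpolation=cv2.INTER_CUBIC))
    m=camera_model(c);print(c,np.round(-np.array(m["R"]).T@np.array(m["t"])))
    for n in("carousel_base","carousel_knob","canister_orange","scale","plate","plate_handle","plate_mark"):
        print(n,[(np.round(d["point"]).tolist(),round(d["p"],2),np.round(proj(c,d["point"])*1.4).tolist()) for d in models.search_frame(n,c)[:3]])
s=env.state();print(s)
E
```

```text
top [ 419. -169. 1419.]
carousel_base [([621.0, 249.0, 142.0], 0.67, [212.0, 252.0]), ([534.0, -369.0, 2.0], 0.27, [496.0, 295.0])]
carousel_knob [([557.0, 256.0, 33.0], 0.9, [224.0, 287.0]), ([624.0, 248.0, 139.0], 0.19, [214.0, 251.0])]
canister_orange [([766.0, 7.0, 128.0], 0.48, [327.0, 185.0])]
scale [([613.0, -95.0, 37.0], 0.66, [377.0, 261.0])]
plate [([447.0, -717.0, 4.0], 0.84, [648.0, 332.0]), ([535.0, -371.0, 8.0], 0.75, [497.0, 295.0]), ([253.0, -388.0, 2.0], 0.57, [506.0, 418.0])]
plate_handle [([254.0, -394.0, 6.0], 0.94, [509.0, 417.0]), ([535.0, -373.0, 0.0], 0.85, [497.0, 295.0]), ([443.0, -716.0, 5.0], 0.73, [648.0, 333.0])]
plate_mark [([443.0, -720.0, 1.0], 0.84, [649.0, 333.0]), ([536.0, -372.0, 2.0], 0.74, [497.0, 295.0]), ([250.0, -392.0, 4.0], 0.65, [508.0, 419.0])]
side [  71. 1121.  996.]
carousel_base [([603.0, 313.0, 139.0], 0.66, [255.0, 411.0]), ([536.0, -360.0, 7.0], 0.24, [412.0, 280.0])]
carousel_knob [([577.0, 308.0, 32.0], 0.74, [276.0, 457.0]), ([510.0, 216.0, 98.0], 0.62, [330.0, 404.0])]
canister_orange [([620.0, 374.0, 79.0], 0.8, [233.0, 459.0]
[... 516 characters left out ...]
0, 6.0], 0.55, [476.0, 220.0])]
{'time_s': 0.8, 'qpos': array([ 7.07593162e+01,  1.83092867e+01,  8.96391408e+01, -9.97679442e-04,
        7.20448484e+01, -1.14683851e+00]), 'qvel': array([ 0.05178007,  0.02634635,  0.0548813 , -0.06274824,  0.02571636,
        0.02628276]), 'effort': array([-1.15368297e-03, -4.12303698e+01, -2.32216626e+01,  7.28445291e-02,
        3.75856867e-02,  5.04567438e-06]), 'ee_pos': array([178.59525314, 546.56666352, 225.00119092]), 'ee_rot': array([1.79993296e+02, 1.08351788e-03, 1.61906462e+02]), 'force': array([ 1.47766263, -0.31532025,  0.67035212]), 'torque': array([0.04061407, 0.00653473, 0.00893623]), 'gripper_force': 0.0, 'gripper_width': 91.0796509620967}
```

View pics/top0.png

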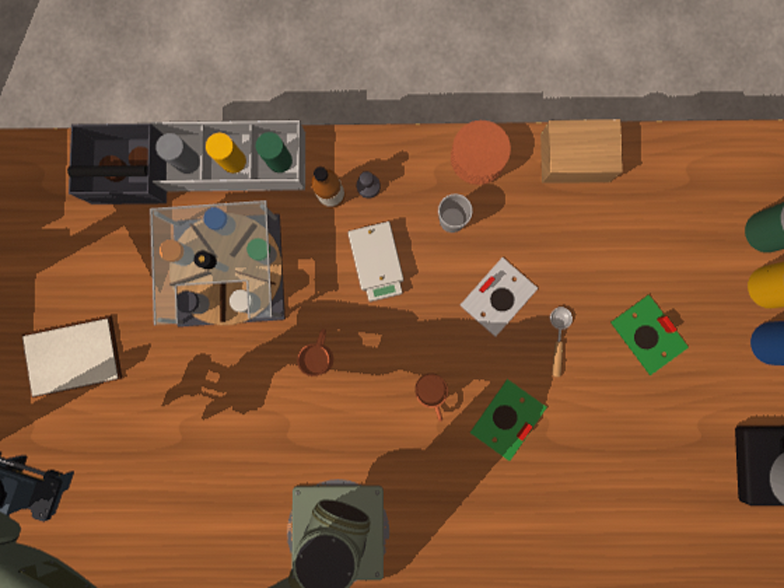

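View pics/side0.png

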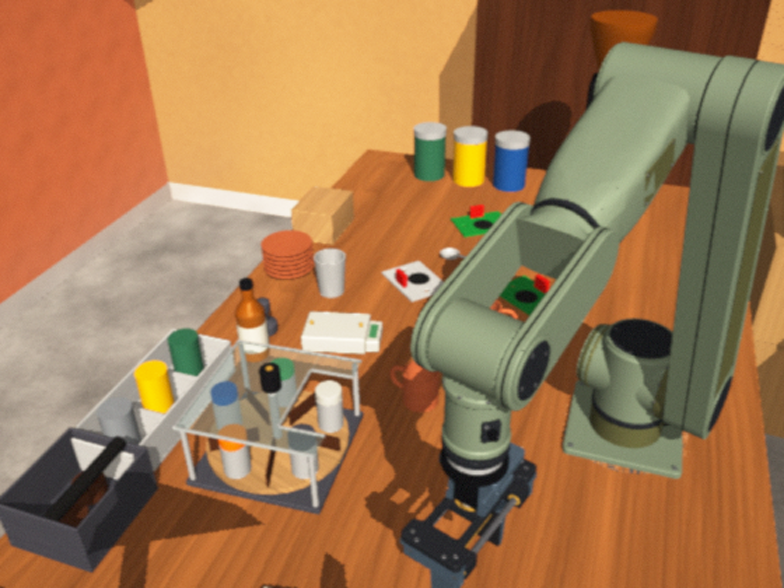

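```bash
python3 - <<'E'
from h import *
im=cv2.imread("pics/top0.png")  # 1.4x
im=grab_frame("top");cv2.imwrite("pics/raw1.png",im)
a=cv2.resize(im[135:240,100:212],None,fx=5.3,fy=5.3,interpolation=cv2.INTER_CUBIC)
cv2.imwrite("pics/a.png",a)
b=cv2.resize(im[150:245,242:400],None,fx=5,fy=5,interpolation=cv2.INTER_CUBIC)
cv2.imwrite("pics/b.png",b);print(a.shape,b.shape)
E
```

```text
(556, 594, 3) (475, 790, 3)
```

View pics/a.png

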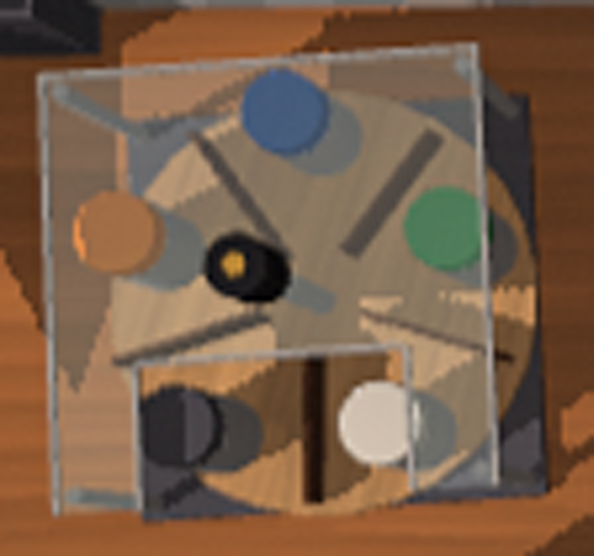

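View pics/b.png

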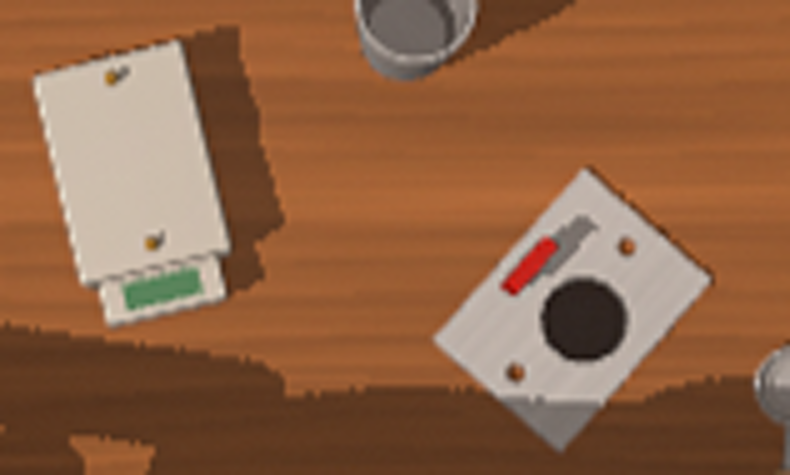

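```bash
python3 - <<'E'
from h import *
A=lambda u,v,z: ray("top",(u+.5)/5.3-.5+100,(v+.5)/5.3-.5+135,z)[:2]
B=lambda u,v,z: ray("top",(u+.5)/5-.5+242,(v+.5)/5-.5+150,z)[:2]
def line(n,a,b):
    d=b-a;print(n,np.round((a+b)/2,1),"len",np.round(np.hypot(*d),1),"ang",np.round(np.degrees(np.arctan2(d[1],d[0])),1))
line("pins (low->high)",B(152,242,47),B(112,77,47))
line("holes",B(515,372,5),B(627,246,5)); print("mark",B(584,320,5),"handle top",B(530,266,40))
body=[B(36,77,40),B(180,40,40),B(229,248,40),B(82,284,40)];print("scale body ctr",np.mean(body,0))
pl=[B(588,169,5),B(713,280,5),B(562,451,5),B(434,338,5)];print("plate ctr",np.mean(pl,0))
r=[A(40,75,139),A(476,45,139),A(498,487,139),A(57,515,139)]
print("roof",np.mean(r,0).round(1)); 
line("front->back R",r[2],r[1]);line("front->back L",r[3],r[0]);line("r->l",r[1],r[0]);line("r->l",r[2],r[3])
L={k:A(*p,119) for k,p in dict(orange=(118,232),blue=(285,112),green=(448,230),white=(378,423),grey=(183,426)).items()}
c=np.mean(list(L.values()),0);print("axis from lids",c, "knob",A(236,265,192))
for k,p in L.items(): print(k,p.round(1),np.hypot(*(p-c)).round(1),np.degrees(np.arctan2(*(p-c)[::-1])).round(1))
E
```

```text
pins (low->high) [627.  -91.7] len 109.0 ang 13.3
holes [ 532.6 -374.5] len 110.3 ang -42.3
mark [ 525.24554287 -382.72474116] handle top [ 557.28745343 -343.92422619]
scale body ctr [626.40518285 -91.08081885]
plate ctr [ 532.37651133 -376.57602319]
roof [599.1 254.3]
front->back R [606.2 130.8] len 250.5 ang 3.4
front->back L [592.1 377.8] len 249.7 ang 3.7
r->l [724.  262.1] len 248.0 ang 93.4
r->l [474.3 246.6] len 246.9 ang 93.2
axis from lids [598.8364561  252.40132229] knob [599.32774736 253.98739706]
orange [629.7 347.3] 99.8 72.0
blue [698.3 252.6] 99.4 0.1
green [629. 158.] 99.1 -72.3
white [519.  196.5] 97.5 -145.0
grey [518.2 307.6] 97.7 145.6
```

Top crops show the scale pins at (112,77)/(152,242), the plate holes at (627,246)/(515,372), and the roof corners and five lids. The spacings agree with the given sizes: pins 109 mm apart, holes 110 mm, lids about 99 mm from the axis. The grey-white plate beside the jug is the real one. Now moving to the handle.

```bash
cat >> h.py <<'E'
def go(x,y,z,yaw,n=1):
    "tool-axis shift and turn left to reach a target (tool down)"
    from scipy.spatial.transform import Rotation as Ro
    s=env.state();R=Ro.from_euler("xyz",s["ee_rot"],degrees=True)
    d=R.inv().apply(np.array([x,y,z])-s["ee_pos"])
    w=(R.inv()*Ro.from_euler("xyz",[180,0,yaw],degrees=True)).as_rotvec(degrees=True)
    print("t",round(s["time_s"],2),"pos",s["ee_pos"].round(1),"yaw",s["ee_rot"].round(1),"F",s["force"].round(1),"w",round(s["gripper_width"],1))
    print("shift",d.round(1),"/n",(d/n).round(2),"turn",w.round(2),"/n",(w/n).round(2))
E
python3 -m crank '-1 -35.5 -40.5 0 0 0 0;-1 -35.5 -40.5 0 0 0 0;-1 -35.5 -40.5 0 0 0 0;-1 -35.5 -40.5 0 0 0 0;-1 -35.5 -40.5 0 0 0 0;-1 -35.5 -40.5 0 0 0 0;-1 -35.5 -40.5 0 0 0 0;-1 -35.5 -40.5 0 0 0 0;-1 -35.5 -40.5 0 0 0 0;-1 -35.5 -40.5 0 0 0 0' 20
python3 -m crank '-1 -35.5 -40.5 0 0 0 0;-1 -35.5 -40.5 0 0 0 0;-1 -35.5 -40.5 0 0 0 0;-1 -35.5 -40.5 0 0 0 0;-1 -35.5 -40.5 0 0 0 0;-1 -35.5 -40.5 0 0 0 0;-1 0 0 0 0 0 8;-1 0 0 0 0 0 8;-1 0 0 0 0 0 8.2;-1 0 0 0 0 0 0'
python3 -c "
from h import *
go(559,-345.2,100,137.7)"
```

```text
time_s: 2.1
ee_pos: [390.8, 49.7, 225.3]
ee_rot: [180.0, 0.1, 161.9]
force: [0.7, 0.5, 0.9]
gripper_width: 91.2
gripper_force: 0.0
time_s: 3.35
ee_pos: [517.2, -245.9, 224.9]
ee_rot: [180.0, -0.0, 137.8]
force: [-0.7, -0.7, -0.8]
gripper_width: 90.9
gripper_force: 0.0
t 3.35 pos [ 517.2 -245.9  224.9] yaw [180.   -0.  137.8] F [-0.7 -0.7 -0.8] w 90.9
shift [-97.7 -45.5 124.9] /n [-97.7  -45.52 124.87] turn [ 0.  -0.   0.1] /n [ 0.  -0.   0.1]
```

```bash
python3 -m crank '-1 -32.6 -15.2 30 0 0 0;-1 -32.6 -15.2 30 0 0 0;-1 -32.5 -15.1 30 0 0 0;-1 0 0 30 0 0 0;-1 0 0 0 0 0 0;-1 0 0 0 0 0 0'
python3 - <<'E'
from h import *
go(559,-345.2,21,137.7)
im=grab_frame("side")
u,v=proj("side",[559,-345,30]).astype(int);print(u,v)
cv2.imwrite("pics/c.png",cv2.resize(im[v-60:v+60,u-80:u+80],None,fx=4,fy=4,interpolation=cv2.INTER_CUBIC))
E
```

```text
time_s: 4.1
ee_pos: [559.5, -345.2, 106.2]
ee_rot: [180.0, 0.1, 137.8]
force: [0.5, -0.1, -0.3]
gripper_width: 91.2
gripper_force: 0.0
t 4.1 pos [ 559.5 -345.2  106.2] yaw [1.800e+02 1.000e-01 1.378e+02] F [ 0.5 -0.1 -0.3] w 91.2
shift [ 0.5 -0.3 85.2] /n [ 0.54 -0.34 85.18] turn [0.02 0.1  0.09] /n [0.02 0.1  0.09]
286 195
```

View pics/c.png

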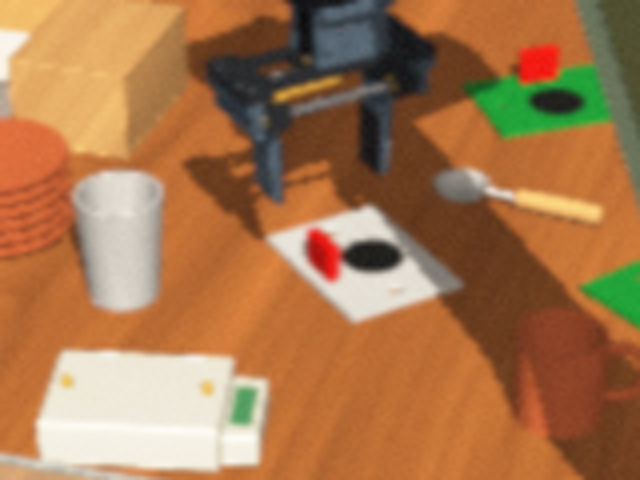

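The open fingers (tips near (275,190) and (380,165)) straddle the red handle at (322,253) and nothing stands in the way. Going down to grip.

```bash
python3 -m crank '-1 0.5 -0.3 30 0 0 0;-1 0 0 30 0 0 0;-1 0 0 20 0 0 0;-1 0 0 5 0 0 0;0.4 0 0 0 0 0 0;0.9 0 0 0 0 0 0;1 0 0 0 0 0 0;1 0 0 0 0 0 0;1 0 0 0 0 0 0;1 0 0 0 0 0 0' 35
python3 -m crank '1 0 0 0 0 0 0;1 0 0 0 0 0 0;1 0 0 0 0 0 0;1 0 0 0 0 0 0'
```

```text
time_s: 5.4
ee_pos: [558.3, -345.1, 19.9]
ee_rot: [180.0, -0.0, 137.7]
force: [0.3, -0.4, 0.4]
gripper_width: 34.2
gripper_force: 0.0
time_s: 5.9
ee_pos: [558.4, -345.0, 19.9]
ee_rot: [180.0, -0.0, 137.7]
force: [0.8, 0.0, -0.4]
gripper_width: 11.9
gripper_force: 35.0
```

```bash
python3 -m crank '1 0 0 -10 0 0 0;1 0 0 -20 0 0 0;1 0 0 -30 0 0 0;1 0 0 -30 0 0 0;1 0 0 -30 0 0 0;1 10 16 0 0 0 0;1 19 32 0 0 0 0;1 19 32 0 0 0 0;1 19 32 0 0 0 0;1 19 32 0 0 0 0'
python3 -m crank '1 19 32 0 0 0 0;1 19 32 0 0 0 0;1 19 32 0 0 0 0;1 10 16 0 0 0 0;1 0 0 0 0 0 -4;1 0 0 0 0 0 -8;1 0 0 0 0 0 -8;1 0 0 0 0 0 -8;1 0 0 0 0 0 -8;1 0 0 0 0 0 -8'
python3 -m crank '1 0 0 0 0 0 -8;1 0 0 0 0 0 -3.6;1 0 0 0 0 0 0;1 0 0 0 0 0 0'
python3 - <<'E'
from h import *
go(617.8,-52.5,140,193.3)
im=grab_frame("top");cv2.imwrite("pics/raw2.png",im)
u,v=proj("top",[625,-90,110]).astype(int);print(u,v)
cv2.imwrite("pics/d.png",cv2.resize(im[v-50:v+50,u-65:u+65],None,fx=6,fy=6,interpolation=cv2.INTER_CUBIC))
E
```

```text
time_s: 7.15
ee_pos: [590.6, -177.8, 138.1]
ee_rot: [-180.0, -0.2, 137.7]
force: [-0.3, 0.3, -2.1]
gripper_width: 11.6
gripper_force: 35.0
time_s: 8.4
ee_pos: [616.4, -52.7, 138.9]
ee_rot: [180.0, -0.1, -178.0]
force: [-0.7, 0.3, -1.4]
gripper_width: 11.6
gripper_force: 35.0
time_s: 8.9
ee_pos: [617.0, -52.7, 139.4]
ee_rot: [180.0, -0.1, -166.8]
force: [0.5, -0.2, -2.1]
gripper_width: 11.9
gripper_force: 35.0
t 8.9 pos [617.  -52.7 139.4] yaw [ 1.800e+02 -1.000e-01 -1.668e+02] F [ 0.5 -0.2 -2.1] w 11.9
shift [-0.9  0.  -0.6] /n [-0.87  0.04 -0.56] turn [ 0.02 -0.06 -0.05] /n [ 0.02 -0.06 -0.05]
266 179
```

View pics/d.png

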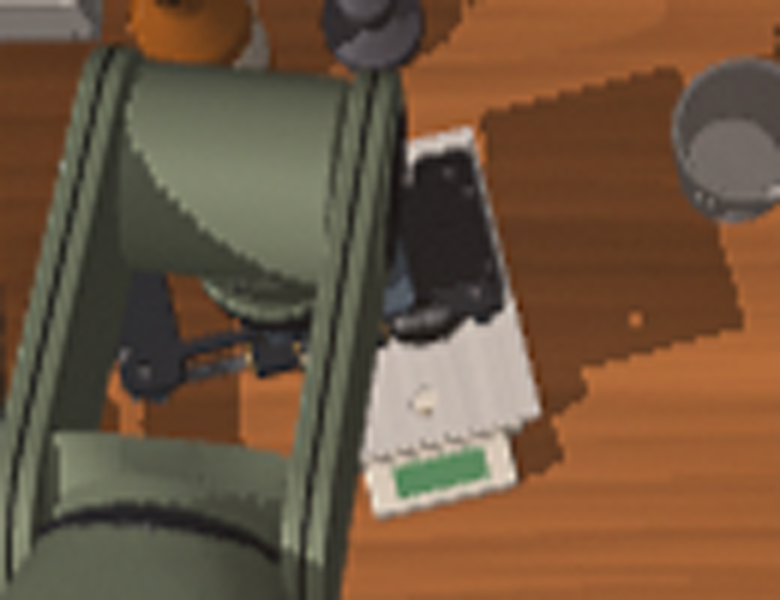

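The held plate hangs over the scale with its near hole at (424,402) and its right-hand corners at (472,128) and (541,412). Working out the plate's pose in the hand from those points.

```bash
python3 - <<'E'
from h import *
D=lambda u,v,z: ray("top",(u+.5)/6-.5+266-65,(v+.5)/6-.5+179-50,z)[:2]
z=124.5
h,c1,c2=D(424,402,z),D(472,128,z),D(541,412,z)
d=c1-c2;print("hole",h,"edge len",np.hypot(*d),"ang",np.degrees(np.arctan2(*d[::-1])))
a=np.radians(13.3);X=np.array([np.cos(a),np.sin(a)]);Y=np.array([-X[1],X[0]])
p=np.array([617.,-52.7])
for n,q in(("hole",h),("c1",c1),("c2",c2)): print(n,"rel TCP in plate axes",((q-p)@X).round(1),((q-p)@Y).round(1))
s=env.state();print(s["ee_rot"],s["ee_pos"])
E
```

```text
hole [ 572.50715578 -105.61019326] edge len 147.7950247004699 ang 13.113195180238096
hole rel TCP in plate axes -55.5 -41.3
c1 rel TCP in plate axes 73.5 -97.2
c2 rel TCP in plate axes -74.3 -96.7
[ 1.79985236e+02 -3.90831734e-02 -1.66739832e+02] [617.10925373 -52.73804276 139.58271087]
```

```bash
python3 -m crank '1 -0.9 1.3 15 0 0 0;1 0 0 20 0 0 0;1 0 0 20 0 0 0;1 0 0 9 0 0 0;1 0 0 0 0 0 0;1 0 0 0 0 0 0;1 0 0 0 0 0 0'
python3 - <<'E'
from h import *
go(617.7,-51.2,75,193.3)
ims=[grab_frame(c) for c in("top","side")]
u,v=proj("top",[575,-105,60]).astype(int);print(u,v)
a=cv2.resize(ims[0][v-24:v+24,u-25:u+25],None,fx=8,fy=8,interpolation=cv2.INTER_CUBIC)
u,v=proj("side",[627,-91,50]).astype(int);print(u,v)
b=cv2.resize(ims[1][v-24:v+24,u-25:u+25],None,fx=8,fy=8,interpolation=cv2.INTER_CUBIC)
cv2.imwrite("pics/e.png",np.hstack([a,b]))
E
```

```text
time_s: 9.82
ee_pos: [618.5, -51.3, 76.8]
ee_rot: [-180.0, 0.1, -166.7]
force: [0.6, 0.0, -1.2]
gripper_width: 11.7
gripper_force: 35.0
t 9.82 pos [618.5 -51.3  76.8] yaw [-1.800e+02  1.000e-01 -1.667e+02] F [ 0.6  0.  -1.2] w 11.7
shift [0.8 0.3 1.8] /n [0.79 0.31 1.77] turn [-0.03  0.09  0.  ] /n [-0.03  0.09  0.  ]
272 197
239 228
```

View pics/e.png

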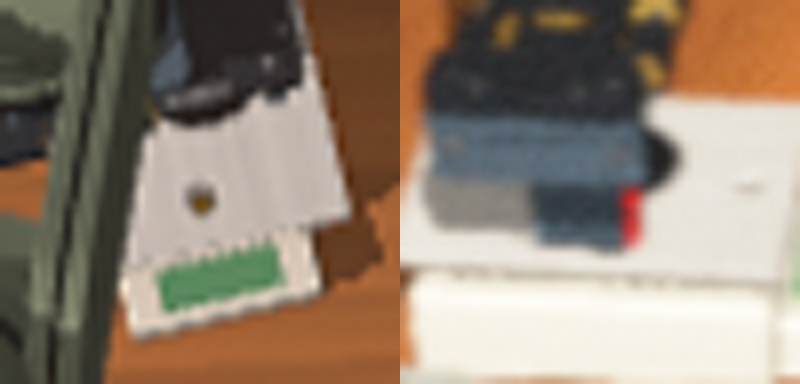

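The pin tip shows in the middle of the near hole at (201,199). Lowering slowly.

```bash
python3 -m crank '1 0.6 0.2 5 0 0 0;1 0 0 3 0 0 0;1 0 0 3 0 0 0;1 0 0 2 0 0 0;1 0 0 0 0 0 0;1 0 0 0 0 0 0'
```

```text
time_s: 10.68
ee_pos: [617.5, -51.2, 63.0]
ee_rot: [-180.0, 0.0, -166.7]
force: [0.9, 0.5, -2.5]
gripper_width: 11.6
gripper_force: 35.0
```

```bash
python3 -m crank '1 0 0 2 0 0 0;1 0 0 1 0 0 0;1 0 0 0 0 0 0;1 0 0 0 0 0 0'
python3 -m crank '0.5 0 0 0 0 0 0;0 0 0 0 0 0 0;-0.3 0 0 0 0 0 0;-0.3 0 0 0 0 0 0;-0.3 0 0 0 0 0 0;-0.3 0 0 -20 0 0 0;-0.3 0 0 -40 0 0 0;-0.3 0 0 -60 0 0 0;-0.3 0 0 -60 0 0 0;-0.3 0 0 0 0 0 0'
```

```text
time_s: 11.18
ee_pos: [617.4, -51.2, 59.9]
ee_rot: [180.0, 0.0, -166.7]
force: [-0.1, 0.4, -2.6]
gripper_width: 12.0
gripper_force: 35.0
time_s: 12.42
ee_pos: [620.1, -51.5, 246.0]
ee_rot: [-179.8, 0.7, -166.7]
force: [-0.2, 0.0, -0.5]
gripper_width: 59.1
gripper_force: 0.0
```

```bash
python3 -m crank '-0.6 -8.3 50.4 0 0 0 0;-0.6 -8.3 50.4 0 0 0 0;-0.6 -8.3 50.4 0 0 0 0;-0.6 -8.3 50.4 0 0 0 0;-0.6 -8.3 50.4 0 0 0 0;-0.6 -8.3 50.4 0 0 0 0'
python3 -m crank '-0.6 0 0 0 0 0 9;-0.6 0 0 0 0 0 9;-0.6 0 0 0 0 0 9;-0.6 0 0 0 0 0 9;-0.6 0 0 0 0 0 9;-0.6 0 0 0 0 0 9;-0.6 0 0 0 0 0 9;-0.6 0 0 0 0 0 0;-0.6 0 0 0 0 0 0'
python3 - <<'E'
from h import *
go(599,254,167,130)
im=grab_frame("top");cv2.imwrite("pics/raw3.png",im)
a=cv2.resize(im[145:225,235:300],None,fx=6,fy=6,interpolation=cv2.INTER_CUBIC)
s=grab_frame("side");cv2.imwrite("pics/raw3s.png",s)
u,v=proj("side",[620,-80,50]).astype(int)
b=cv2.resize(s[v-40:v+40,u-33:u+33],None,fx=6,fy=6,interpolation=cv2.INTER_CUBIC)
cv2.imwrite("pics/f.png",np.hstack([a,b]))
E
```

```text
time_s: 13.18
ee_pos: [595.4, 255.9, 238.4]
ee_rot: [-180.0, -0.1, -166.7]
force: [-0.1, -0.2, -0.2]
gripper_width: 73.0
gripper_force: 0.0
time_s: 14.3
ee_pos: [595.9, 254.4, 239.1]
ee_rot: [-179.9, -0.0, 130.4]
force: [-0.9, -0.3, 0.2]
gripper_width: 72.8
gripper_force: 0.0
t 14.3 pos [595.9 254.4 239.1] yaw [-179.9   -0.   130.4] F [-0.9 -0.3  0.2] w 72.8
shift [-2.3  2.1 72.1] /n [-2.33  2.15 72.14] turn [-0.07 -0.03  0.43] /n [-0.07 -0.03  0.43]
```

View pics/f.png

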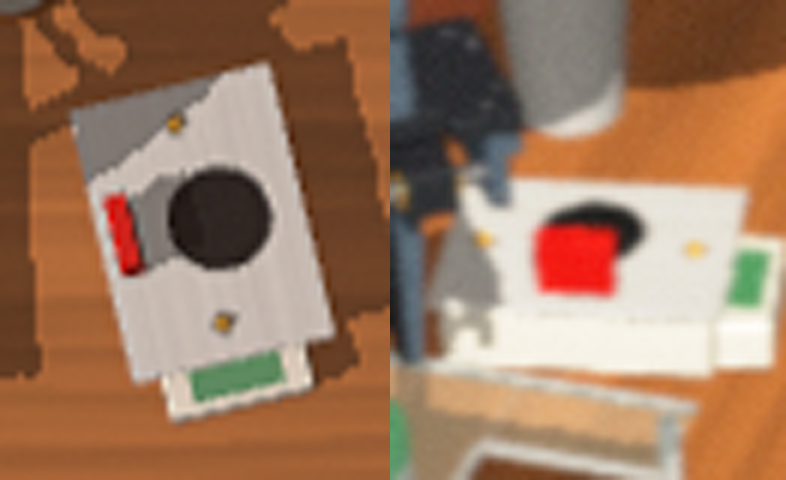

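The plate lies flat on the scale with both pins showing in its holes, at (176,123) and (223,321), and the mark is at (220,218). Next, grip the knob.

```bash
python3 -m crank '-0.6 -2.3 2.1 20 0 0 0;-0.6 0 0 25 0 0 0;-0.6 0 0 20 0 0 0;-0.6 0 0 7 0 0 0;-0.6 0 0 0 0 0 0;0 0 0 0 0 0 0;0.5 0 0 0 0 0 0;0.5 0 0 0 0 0 0;0.5 0 0 0 0 0 0;0.5 0 0 0 0 0 0' 30
python3 -c "
from h import *
s=env.state();print(s['qpos'].round(1),s['gripper_force'],s['torque'].round(2))
D=lambda u,v,z: ray('top',(u+.5)/6-.5+235,(v+.5)/6-.5+145,z)[:2]
a,b=D(176,123,48),D(223,321,48);print('mark',D(220,218,45),'pins mid',(a+b)/2)"
```

```text
time_s: 15.65
ee_pos: [600.5, 255.1, 168.3]
ee_rot: [179.8, 0.0, 130.3]
force: [3.7, 3.4, -2.0]
gripper_width: 35.0
gripper_force: 30.0
[ 22.   27.3  83.8   0.1  68.7 -18.3] 30.003978610038757 [ 0.44 -0.55 -0.1 ]
mark [ 628.92439189 -101.94325258] pins mid [626.60157303 -91.17803436]
```

```bash
python3 -m crank '0.5 0 0.8 0 0 0 -2;0.5 0 0.6 0 0 0 -4;0.5 0 0 0 0 0 -5;0.5 0 0 0 0 0 -5;0.5 0 0 0 0 0 -5;0.5 0 0 0 0 0 -5;0.5 0 0 0 0 0 -5;0.5 0 0 0 0 0 -5;0.5 0 0 0 0 0 -5;0.5 0 0 0 0 0 -5'
python3 -m crank '0.5 0 0 0 0 0 -5;0.5 0 0 0 0 0 -5;0.5 0 0 0 0 0 -5;0.5 0 0 0 0 0 -5;0.5 0 0 0 0 0 -5;0.5 0 0 0 0 0 -5;0.5 0 0 0 0 0 -5;0.5 0 0 0 0 0 -5;0.5 0 0 0 0 0 -5;0.5 0 0 0 0 0 -5'
python3 -m crank '0.5 0 0 0 0 0 -5;0.5 0 0 0 0 0 -5;0.5 0 0 0 0 0 -4;0.5 0 0 0 0 0 -1.5;0.5 0 0 0 0 0 0;0.5 0 0 0 0 0 0'
python3 - <<'E'
from h import *
s=env.state();print(s['time_s'],s['qpos'].round(1),s['ee_pos'],s['ee_rot'][2],s['force'].round(1))
im=grab_frame("top");cv2.imwrite("pics/raw4.png",im)
u,v=proj("top",[520,250,100]).astype(int);print(u,v)
cv2.imwrite("pics/g.png",cv2.resize(im[v-45:v+45,u-60:u+60],None,fx=6,fy=6,interpolation=cv2.INTER_CUBIC))
print([(d["point"].round(0) if hasattr(d["point"],"round") else d["point"],d["p"]) for d in models.search_frame("canister_orange","top")])
E
```

```text
time_s: 16.9
ee_pos: [601.3, 256.7, 168.3]
ee_rot: [179.8, 0.1, 176.5]
force: [3.8, 6.5, -2.1]
gripper_width: 35.2
gripper_force: 30.0
time_s: 18.15
ee_pos: [600.6, 258.5, 168.3]
ee_rot: [179.8, 0.3, -133.5]
force: [0.9, 11.1, -1.1]
gripper_width: 35.6
gripper_force: 30.0
time_s: 18.9
ee_pos: [600.1, 258.8, 168.3]
ee_rot: [179.8, 0.4, -118.1]
force: [0.7, 11.1, -1.0]
gripper_width: 35.5
gripper_force: 30.0
18.9 [  22.1   27.4   83.6    0.4   68.8 -129.9] [600.07610961 258.79495175 168.29014954] -118.12232115915334 [ 0.7 11.1 -1. ]
155 214
[([498.2, 241.5, 118.9], 0.56), ([616.9, 173.3, 140.2], 0.35)]
```

View pics/g.png

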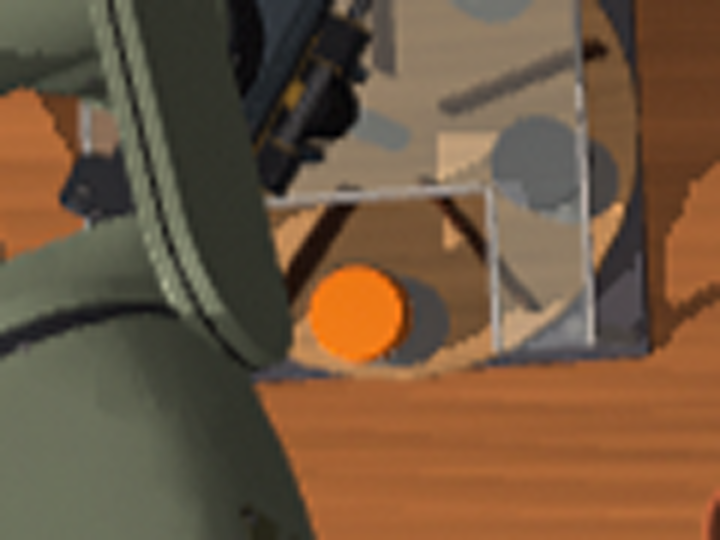

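```bash
python3 - <<'E'
from h import *
im=cv2.imread("pics/raw4.png")
hsv=cv2.cvtColor(im,cv2.COLOR_BGR2HSV)
m=cv2.inRange(hsv,(8,200,200),(16,255,255));m[:,:130]=0;m[:195]=0;m[240:]=0
n,l,st,ce=cv2.connectedComponentsWithStats(m);i=1+np.argmax(st[1:,4]);print(st[i],ce[i],ray("top",*ce[i],119))
D=lambda u,v,z: ray("top",(u+.5)/6-.5+155-60,(v+.5)/6-.5+214-45,z)[:2]
print("manual",D(358,313,119))
# old orange ring for consistency + opening corners at roof top
a,b=D(487,185,139),D(495,350,139);print("opening right edge",a,b)
S=np.array([np.cos(np.radians(3.4)),np.sin(np.radians(3.4))]);T=np.array([-S[1],S[0]])
c=np.array([599.1,253.8])
for q in(a,b,D(358,313,119)): print("stand coords",((q-c)@S).round(1),((q-c)@T).round(1))
E
```

```text
[147 214  15  15 182] [153.82417582 220.85164835] [499.98623106 247.77529377 119.        ]
manual [500.28152012 246.49620354]
opening right edge [561.89475423 177.14026673] [480.2545041  172.11475386]
stand coords -41.7 -74.3
stand coords -123.5 -74.5
stand coords -99.1 -1.4
```

```bash
python3 -m crank '0.5 -1.7 0.9 0 0 0 0.2;0.5 -1.6 0.9 0 0 0 0.2;0.5 0 0 0 0 0 0;0.5 0 0 0 0 0 0'
python3 -m crank '0.2 0 0 0 0 0 0;-0.2 0 0 0 0 0 0;-0.6 0 0 0 0 0 0;-0.6 0 0 0 0 0 0;-0.6 0 0 -15 0 0 0;-0.6 0 0 -25 0 0 0;-0.6 0 0 -25 0 0 0;-0.6 0 0 0 0 0 0;-0.6 0 0 0 0 0 0'
python3 -c "
from h import *
go(499.3,250.8,236,183.4)"
```

```text
time_s: 19.5
ee_pos: [600.1, 258.9, 168.2]
ee_rot: [180.0, 0.0, -118.6]
force: [-0.1, 2.6, 3.0]
gripper_width: 35.9
gripper_force: 30.0
time_s: 20.62
ee_pos: [600.0, 258.7, 232.5]
ee_rot: [180.0, -0.0, -118.6]
force: [-0.1, 0.7, -0.4]
gripper_width: 72.7
gripper_force: 0.0
t 20.62 pos [600.  258.7 232.5] yaw [ 180.    -0.  -118.6] F [-0.1  0.7 -0.4] w 72.7
shift [55.1 84.6 -3.4] /n [55.1  84.65 -3.42] turn [ 1.000e-02 -4.000e-02  5.801e+01] /n [ 1.000e-02 -4.000e-02  5.801e+01]
```

```bash
python3 -m crank '-0.8 18.4 28.2 0 0 0 0;-0.8 18.4 28.2 0 0 0 0;-0.8 18.3 28.2 0 0 0 0;-0.8 0 0 0 0 0 9;-0.8 0 0 0 0 0 10;-0.8 0 0 0 0 0 10;-0.8 0 0 0 0 0 10;-0.8 0 0 0 0 0 10;-0.8 0 0 0 0 0 9;-0.8 0 0 0 0 0 0'
python3 - <<'E'
from h import *
go(499.3,250.8,102,183.4)
a=grab_frame("top");b=grab_frame("side");cv2.imwrite("pics/raw5.png",a);cv2.imwrite("pics/raw5s.png",b)
for c in("top","side"): print(c,[(np.round(d["point"],1).tolist(),d["p"]) for d in models.search_frame("canister_orange",c)])
u,v=proj("top",[500,249,119]).astype(int);x,y=proj("side",[500,249,100]).astype(int);print(u,v,x,y)
f=lambda i,u,v:cv2.resize(cv2.copyMakeBorder(i,80,80,80,80,0)[v+30:v+130,u+35:u+125],None,fx=4.4,fy=4.4,interpolation=cv2.INTER_CUBIC)
cv2.imwrite("pics/i.png",np.hstack([f(a,u,v),f(b,x,y)]))
E
```

```text
time_s: 21.88
ee_pos: [499.1, 250.7, 231.8]
ee_rot: [-180.0, -0.1, -176.5]
force: [-0.1, 0.1, -0.2]
gripper_width: 81.9
gripper_force: 0.0
t 21.88 pos [499.1 250.7 231.8] yaw [-1.800e+02 -1.000e-01 -1.765e+02] F [-0.1  0.1 -0.2] w 81.9
shift [ -0.5   0.2 129.8] /n [ -0.46   0.24 129.76] turn [-0.05 -0.12  0.12] /n [-0.05 -0.12  0.12]
top [([495.3, 230.6, 69.9], 0.43)]
side [([491.3, 268.9, 99.6], 0.56), ([551.2, -65.8, 25.1], 0.34)]
153 220 233 297
```

View pics/i.png

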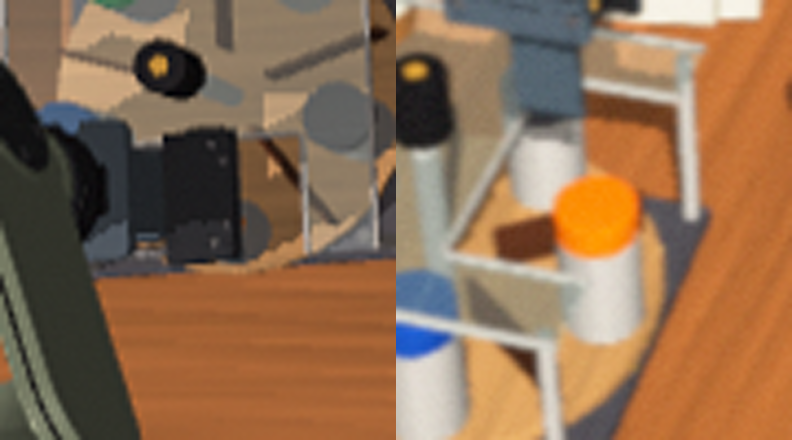

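The side view shows the orange canister upright in the opening, with its lid top near (597,203) and no fin or post in the fingers' path. A quick check on its position before descending.

```bash
python3 - <<'E'
from h import *
im=cv2.imread("pics/raw5s.png");hsv=cv2.cvtColor(im,cv2.COLOR_BGR2HSV)
m=cv2.inRange(hsv,(8,180,180),(18,255,255));m[:270]=0;m[330:]=0;m[:,:215]=0;m[:,260:]=0
ys,xs=np.nonzero(m);print(xs.min(),xs.max(),ys.min(),ys.max())
print("lid top by side",ray("side",233.3,292.8,119), "lid mid", proj("side",[499.3,250.8,119]),proj("side",[499.3,250.8,109]))
E
python3 -m crank '-0.8 -0.4 0.2 25 0 0 0;-0.8 0 0 30 0 0 0;-0.8 0 0 30 0 0 0;-0.8 0 0 25 0 0 0;-0.8 0 0 10 0 0 0;-0.8 0 0 0 0 0 0;-0.8 0 0 0 0 0 0'
python3 -c "
from h import *
go(499.3,250.8,98,183.4)"
```

```text
224 259 270 329
lid top by side [498.00208855 252.85454522 119.        ] lid mid [233.14046515 292.13590159] [233.38537931 295.20450846]
time_s: 22.95
ee_pos: [500.8, 251.5, 114.0]
ee_rot: [179.9, 0.1, -176.6]
force: [0.7, -0.2, -0.1]
gripper_width: 81.9
gripper_force: 0.0
t 22.95 pos [500.8 251.5 114. ] yaw [ 1.799e+02  1.000e-01 -1.766e+02] F [ 0.7 -0.2 -0.1] w 81.9
shift [ 1.6 -0.6 16. ] /n [ 1.62 -0.64 16.04] turn [0.05 0.12 0.02] /n [0.05 0.12 0.02]
```

```bash
python3 -m crank '-0.8 1.2 -0.6 10 0 0 0;-0.8 0 0 6 0 0 0;-0.8 0 0 0 0 0 0;-0.3 0 0 0 0 0 0;0 0 0 0 0 0 0;0.1 0 0 0 0 0 0;0.2 0 0 0 0 0 0;0.2 0 0 0 0 0 0;0.2 0 0 0 0 0 0;0.2 0 0 0 0 0 0' 20
```

```text
time_s: 24.2
ee_pos: [499.0, 250.5, 97.1]
ee_rot: [180.0, 0.0, -176.6]
force: [0.3, 0.6, 1.3]
gripper_width: 47.6
gripper_force: 20.0
```

```bash
python3 -m crank '0.2 0 0 -5 0 0 0;0.2 0 0 -15 0 0 0;0.2 0 0 -25 0 0 0;0.2 0 0 -30 0 0 0;0.2 0 0 -30 0 0 0;0.2 0 0 -20 0 0 0;0.2 0 0 -10 0 0 0;0.2 0 0 0 0 0 0;0.2 0 0 0 0 0 0'
python3 -c "
from h import *
go(628.9,-100,225,183.4,10)"
```

```text
time_s: 25.32
ee_pos: [498.4, 250.2, 231.0]
ee_rot: [-180.0, -0.1, -176.6]
force: [-0.5, 0.3, -1.2]
gripper_width: 47.2
gripper_force: 20.0
t 25.32 pos [498.4 250.2 231. ] yaw [-1.800e+02 -1.000e-01 -1.766e+02] F [-0.5  0.3 -1.2] w 47.2
shift [-109.5 -357.3    6.1] /n [-10.95 -35.73   0.61] turn [-0.04 -0.1   0.01] /n [-0.   -0.01  0.  ]
```

```bash
python3 -m crank '0.2 -5 -16 0 0 0 0;0.2 -11 -36 0 0 0 0;0.2 -11 -36 0 0 0 0;0.2 -11 -36 0 0 0 0;0.2 -11 -36 0 0 0 0;0.2 -11 -36 0 0 0 0;0.2 -11 -36 0 0 0 0;0.2 -11 -36 0 0 0 0;0.2 -11 -36 0 0 0 0;0.2 -11 -36 0 0 0 0'
python3 -m crank '0.2 -5.5 -17.3 0 0 0 0;0.2 0 0 20 0 0 0;0.2 0 0 30 0 0 0;0.2 0 0 30 0 0 0;0.2 0 0 15 0 0 0;0.2 0 0 0 0 0 0;0.2 0 0 0 0 0 0'
python3 - <<'E'
from h import *
go(628.9,-100,109,183.4)
b=grab_frame("side");cv2.imwrite("pics/raw6s.png",b)
print(proj("side",[628.9,-100,45]),proj("side",[628.9,-100,64]))
E
```

```text
time_s: 26.58
ee_pos: [622.8, -85.2, 231.1]
ee_rot: [-180.0, -0.1, -176.6]
force: [-0.0, 0.0, -1.3]
gripper_width: 47.7
gripper_force: 20.0
time_s: 27.45
ee_pos: [630.3, -99.8, 138.2]
ee_rot: [-180.0, 0.1, -176.6]
force: [-0.7, -0.3, -1.9]
gripper_width: 47.3
gripper_force: 20.0
t 27.45 pos [630.3 -99.8 138.2] yaw [-1.800e+02  1.000e-01 -1.766e+02] F [-0.7 -0.3 -1.9] w 47.3
shift [ 1.5 -0.1 29.2] /n [ 1.47 -0.13 29.18] turn [-0.02  0.13  0.01] /n [-0.02  0.13  0.01]
[240.52408473 227.66969374] [240.2019247  222.65470662]
```

```bash
python3 -m crank '0.2 1.2 -0.1 12 0 0 0;0.2 0 0 10 0 0 0;0.2 0 0 4 0 0 0;0.2 0 0 0 0 0 0;0.2 0 0 0 0 0 0'
python3 -c "
from h import *
go(628.9,-100,109,183.4)"
```

```text
time_s: 28.12
ee_pos: [628.6, -99.9, 111.2]
ee_rot: [-180.0, 0.0, -176.6]
force: [0.1, 0.6, -2.2]
gripper_width: 47.4
gripper_force: 20.0
t 28.12 pos [628.6 -99.9 111.2] yaw [-180.     0.  -176.6] F [ 0.1  0.6 -2.2] w 47.4
shift [-0.3 -0.1  2.2] /n [-0.34 -0.11  2.18] turn [-0.    0.04  0.  ] /n [-0.    0.04  0.  ]
```

```bash
python3 -m crank '0.2 0 0 1 0 0 0;0.2 0 0 1 0 0 0;0.2 0 0 0.5 0 0 0;0.2 0 0 0 0 0 0;0.2 0 0 0 0 0 0'
```

```text
time_s: 28.75
ee_pos: [628.3, -99.9, 108.4]
ee_rot: [180.0, 0.0, -176.6]
force: [-0.0, 0.6, -1.5]
gripper_width: 47.6
gripper_force: 20.0
```

```bash
python3 -m crank '0.2 0 0 0.6 0 0 0;0.2 0 0 0 0 0 0;0.2 0 0 0 0 0 0'
```

```text
time_s: 29.12
ee_pos: [628.4, -99.8, 108.1]
ee_rot: [180.0, 0.0, -176.6]
force: [-0.0, 0.4, 0.5]
gripper_width: 47.5
gripper_force: 20.0
```

Contact: the canister's weight has come off the wrist. Releasing, then backing up and away.

```bash
python3 -m crank '0 0 0 0 0 0 0;-0.3 0 0 0 0 0 0;-0.6 0 0 0 0 0 0;-0.6 0 0 0 0 0 0;-0.6 0 0 -15 0 0 0;-0.6 0 0 -40 0 0 0;-0.6 0 0 -50 0 0 0;-0.6 0 0 -30 0 0 0;-0.6 50 0 0 0 0 0;-0.6 60 0 0 0 0 0'
python3 -m crank '-0.6 60 -30 0 0 0 0;-0.6 50 -50 0 0 0 0;-0.6 0 -55 0 0 0 0;-0.6 0 0 0 0 0 0;-0.6 0 0 0 0 0 0'
python3 - <<'E'
from h import *
from scipy.spatial.transform import Rotation
a=grab_frame("top");b=grab_frame("side")
for c,im,X in(("top",a,[628.9,-101.5,130]),("side",b,[628.9,-100,125])):
    u,v=proj(c,X);hsv=cv2.cvtColor(im,cv2.COLOR_BGR2HSV)
    m=cv2.inRange(hsv,(6,190,170),(18,255,255));U,V=int(u),int(v);k=np.zeros_like(m);k[V-18:V+18,U-18:U+18]=m[V-18:V+18,U-18:U+18]
    n,l,st,ce=cv2.connectedComponentsWithStats(k);i=1+np.argmax(st[1:,4]);print(c,(u,v),st[i],ce[i],ray(c,*ce[i],X[2]))
im=a;m=cv2.inRange(im,(0,0,0),(45,45,45))
for n in("canister_orange","canister_blue","canister_green","canister_white","canister_grey"):
    print(n,[(np.round(d["point"]).tolist(),round(d["p"],2)) for c in("top","side") for d in models.search_frame(n,c)[:2]])
print(env.state()["ee_pos"],env.state()["time_s"])
E
```

```text
time_s: 30.38
ee_pos: [518.1, -106.5, 244.1]
ee_rot: [-180.0, 0.1, -176.6]
force: [-0.2, 0.3, 1.2]
gripper_width: 73.1
gripper_force: 0.0
time_s: 31.0
ee_pos: [426.1, -239.1, 243.4]
ee_rot: [180.0, 0.0, -176.6]
force: [-0.9, 0.0, -0.5]
gripper_width: 73.1
gripper_force: 0.0
top (np.float64(269.70129919439677), np.float64(176.63637485392044)) [262 170  16  15 183] [269.74863388 176.92349727] [ 628.03181267 -101.63798055  130.        ]
side (np.float64(239.139919813559), np.float64(206.12273415309406)) [232 203  17  12 165] [239.80606061 208.06060606] [622.87818954 -90.72905439 125.        ]
canister_orange [([624.0, -97.0, 129.0], 0.68), ([624.0, -80.0, 109.0], 0.57)]
canister_blue [([552.0, 368.0, 81.0], 0.9), ([666.0, 341.0, 58.0], 0.27)]
canister_green [([464.0, -507.0, 13.0], 0.56), ([664.0, 342.0, 54.0], 0.57)]
canister_white []
canister_grey [([568.0, 134.0, 64.0], 0.53), ([561.0, 176.0, 73.0], 0.78)]
[ 426.1495417  -239.13070162  242.79730304] 31.6
```

The lid centre sits within 1 mm of the mark, the canister is upright, and the gripper is open and clear. Handing in.

```bash
python3 -c "
from workcell import env
print(env.job_done())"
```

```text
the job is handed in; nothing more can be done
None
```

The job is handed in: the plate is seated flat on both pins, and the orange canister stands upright within about 1 mm of the middle of the mark. The gripper is open and clear, and it finished at about 32 s. After the lift I checked the other canisters and bystanders only by rough network detections, and white was not found.

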